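Index the carving table on by one notch

TASK

Move the little indexing table on by one notch: with the fingertips, press the black plunger knob down and, keeping it down, push it round anticlockwise as seen from above until it stands at the next notch, then let it spring all the way back up so that the table is locked there, and take the hand away. Do not grip or lift anything, and leave the bridge blank on the table and the small things lying round about where they are.

Things in the scene. Friction and masses are not known exactly. Their poses are not given: they have to be found in the camera images.
- plunger_top (a point): Centre of the top face of the plunger's black mushroom knob (44 mm across, flat top 39 mm across), 88 mm above the bench when up. It stands 13 mm proud of a round guard cup (57 mm across) on the steel tongue. The knob and tongue are part of the turning table and go round its axis at 128 mm radius. The knob is pressed straight down.
- table_axis (a point): On the table's vertical turning axis, at the table's top face (188 mm across), 48 mm above the bench. On it a wooden pad (70 mm square, top 60 mm up) with a bridge blank. The foot (236 mm) is fixed to the bench. The steel index ring under the table (248 mm across, upper face 34 mm up) has twelve notches in its rim, one every 30 degrees.
- notch_next (a point): The next notch, anticlockwise from the one the plunger stands in at the start: where the plunger's axis has to stand, 128 mm from the turning axis, at the height of the ring's upper face (34 mm above the bench). It does not move with the table.
- turntable (a joint): Turn of the table, rad: near 0 at the start (locked in its notch), grows anticlockwise as seen from above; the next notch is at 0.524 (30 degrees). About 1 N sideways at the knob turns it when free; it stays where it is left.
- plunger (a joint): How far the plunger is pressed down, m: 0 up (table locked), 0.0125 fully down; spring about 5 N at first, 8 N fully down. From 0.0095 the table is free to turn. Let go within about 4 mm of a notch it springs up into it and centres the table; let go between notches it stays down, under the ring.
- bridge_blank: Maple bridge blank, 33x41x8 mm, lying loose on the pad in the middle of the table between six brass stops 7 mm high; it rides round with the table. Origin at the centre of its underside, 60 mm above the bench.
- spool_clamp: Bystander: standing wooden spool clamp, 35x35x68 mm, loose on the bench; origin at the centre of its underside. To be left alone.
- small_plane: Bystander: small brass finger plane, 29x60x31 mm, loose on the bench; origin at the centre of its underside. To be left alone.
- sanding_block: Bystander: sanding block, 46x90x27 mm, loose on the bench; origin at the centre of its underside. To be left alone.
- loose_peg: Bystander: black tuning peg lying flat, 22x62x12 mm, loose on the bench; origin at the centre of its underside. To be left alone.

How it is judged:
By the outcome, as a careful person would: the job done as asked, in the order asked, and still so for the second after the job is handed in, with the robot touching nothing.
It also fails if it takes over 40 s, if anything falls off the work surface, if the arm or the gripper's body presses on something with over 40 N, if the wrist force passes 120 N, or if a joint passes its speed limit or range.

ROBOT

A 6-joint arm with a two-finger parallel gripper is mounted at the origin on the work surface; the furniture and walls round the work are solid. World frame = base frame: x ahead of the robot, y to its left, z up, the work surface at z = 0. Lengths are in mm, angles in rad, forces in N, time in s.
With the tool pointing down it reaches from about 400 to 925 mm from the base axis. Payload 12.5 kg.
Tool frame: the origin (TCP) lies at the centre of the arm's flange, where the gripper is bolted on; the fingertips stand 190 mm ahead of it and the grasp point (between the pads) lies 171 mm ahead of it; z points along the fingers, y is the direction in which the jaws open and shut (so a half turn about z gives the same grasp; the last joint's range is limited). The gripper opens to 95 mm and grips with 3 to 60 N. Pads are 20 mm wide; open, the fingers measure 119 mm over their backs; the gripper's body (75 mm by 180 mm) begins 59 mm behind the grasp point.
Start: joints at [-1.354, 0.491, 1.559, -0, 1.092, -0.106], TCP at [198.284, -592.713, 404.761] pointing down, gripper open.
Joint ranges: [-3.1, 3.1], [-0.84, 2.19], [0.05, 2.79], [-1.13, 4.28], [0.06, 2.93], [-2.69, 2.69]. Speed limits (rad/s): [2.22, 2.22, 2.79, 3.14, 3.14, 3.14].

INTERFACE

Orientations are given as [roll, pitch, yaw] about the fixed x, y, z axes, in that order (R = Rz(yaw) Ry(pitch) Rx(roll)).
In Python, from cell import env gives the robot as it stands.
- The arm moves only by the shell command python3 -m pendant 'ROWS'. ROWS is JSON, a list of rows, each an object of numbers: "x", "y", "z": the shift along the tool's x, y, z in units of 150 mm (1.0 is 150 mm); "rx", "ry", "rz": the turn, a rotation vector about the tool's x, y, z in units of 45 degrees (1.0 is 45 degrees); "jaw": the opening, from 0 (shut) to 1 (fully open). In form: [{"x": .., "y": .., "z": .., "rx": .., "ry": .., "rz": .., "jaw": ..}, ...]. A call has 1 to 10 rows; each row is the pose to reach, as a shift and turn from the pose commanded when the call began, along the tool's axes at that moment; what a row does not reach only later rows make up. A row lasts 1/8 s, in which the tool goes at most 62.5 mm and 10.7 degrees, less where a joint would pass 70% of its speed; a pose out of reach is approached as far as the arm can. A call with a number of a shift or a turn outside -1 to 1 is refused whole. A call with a gripper value outside its range is refused whole. The fingers move at their own pace and stop on an object; the grip force is fixed at half the most. Time passes only in rows, so rows that repeat a pose let the fingers close. It gives the time, the measured TCP pose, the force and the opening at its end, in the units of the state.
- env.state(): the state, without advancing time (a new reading comes with each control period).
- env.read_camera(name): name is "side" or "top"; returns a dict with "img" (420x560x3 uint8, red, green, blue), "fx", "fy", "cx", "cy" (pixels), "D" ([k1, k2, p1, p2, k3] as OpenCV has them; the pictures are not rectified), "rvec" (rotation vector, rad) and "tvec" (3), from world to camera coordinates, as OpenCV has them. Camera axes: x right, y down, z forward; pixel columns grow to the right and rows downward; lengths in mm; the calibration is good to about 2 mm. A picture is of the moment at which its call begins. There is no depth.
- env.job_done(): hands the job in, once; it reports no verdict.
The state is a dict: "t": time; "joints": joint angles; "qvel": joint speeds; "tau": joint torques, N m; "eef_pos": TCP position; "tcp_rot": TCP orientation; "ft_force": force on the tool from outside, world axes, zero at the start; "moment": the same for the moment, N m; "opening": opening from 0.0 (shut) to 1.0 (fully open).
Only numpy, scipy, OpenCV 4.12 (cv2) and the standard library are available. Lean on these libraries where they do the work, as an engineer would, in place of code of your own. Each camera call takes 0.05 s, during which the arm holds its last target.

## Working session

There is one attempt and no reset: what is moved stays moved. The work goes in short steps, Python scripts to look and compute and a shell command to move; the robot and the scene stay as the last step left them, time stands still between calls to the robot, and variables do not carry over. Pictures are saved under pics/ and viewed, and the job is handed in when it is done.

```bash
ls; mkdir -p pics
python3 - <<'E'
from cell import env
import cv2
s=env.state(); print(s)
for n in("top","side"):
    c=env.read_camera(n); cv2.imwrite(f"pics/{n}0.png",c["img"][:,:,::-1]); print({k:v for k,v in c.items() if k!="img"})
E
```

```text
pics
{'t': 0.0, 'joints': array([-1.35361091e+00,  4.91534276e-01,  1.55947574e+00,  1.24125871e-05,
        1.09169630e+00, -1.05552538e-01]), 'qvel': array([ 0.00063565, -0.00233311,  0.00012767, -0.00064646,  0.00062047,
       -0.00035738]), 'tau': array([ 3.39675731e-03, -6.12626767e+01, -2.58178157e+01,  6.94584008e-02,
        4.81507403e-02, -1.07160681e-04]), 'eef_pos': array([ 198.26830055, -592.66961363,  404.16828669]), 'tcp_rot': array([-3.14048635e+00, -1.28279513e-04,  3.22732154e-01]), 'ft_force': array([ 0.4736163 , -0.28079586,  0.20199116]), 'moment': array([ 0.00845336, -0.01503525,  0.0363883 ]), 'opening': 0.9999620936283072}
{'fx': 531.2820026969866, 'fy': 531.2820026969866, 'cx': 287.0251184442974, 'cy': 209.0980869221401, 'D': array([-0.05272005,  0.        ,  0.        ,  0.        ,  0.        ]), 'rvec': array([ 2.13750797, -2.15601812,  0.14965515]), 'tvec': array([ -78.2368849 ,  488.43812821, 1146.79160659])}
{'fx': 420.61951375960956, 'fy': 420.61951375960956, 'cx': 266.4530346220531, 'cy': 210.04142294146214, 'D': array([-0.13193582,  0.        ,  0.        ,  0.        ,  0.        ]), 'rvec': array([ 2.59432786,  0.45542562, -0.12218204]), 'tvec': array([-435.67897975, -200.78553677, 1289.20762189])}
```

View pics/top0.png

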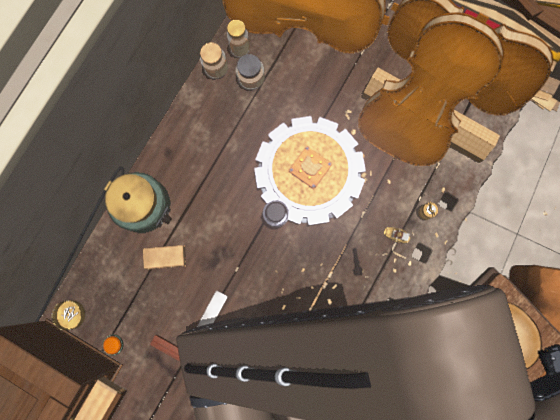

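View pics/side0.png

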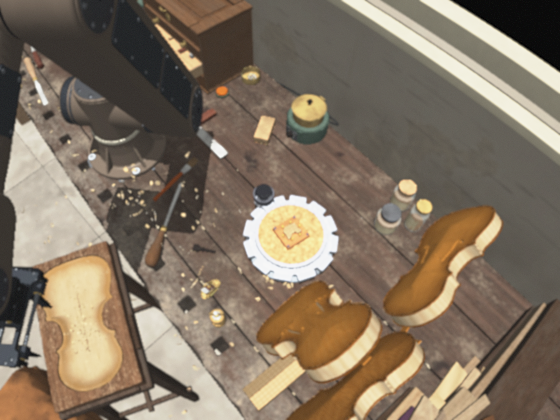

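```bash
cat > h.py <<'E'
import numpy as np, cv2
def ray(c,u,v):
    K=np.array([[c["fx"],0,c["cx"]],[0,c["fy"],c["cy"]],[0,0,1]])
    p=cv2.undistortPoints(np.array([[[u,v]]],float),K,np.array(c["D"]))[0,0]
    R=cv2.Rodrigues(np.array(c["rvec"]))[0]; o=-R.T@np.array(c["tvec"]); d=R.T@np.array([p[0],p[1],1]); return o,d
def onz(c,u,v,z):
    o,d=ray(c,u,v); return o+d*(z-o[2])/d[2]
def proj(c,P):
    K=np.array([[c["fx"],0,c["cx"]],[0,c["fy"],c["cy"]],[0,0,1]])
    return cv2.projectPoints(np.array(P,float).reshape(-1,1,3),np.array(c["rvec"]),np.array(c["tvec"]),K,np.array(c["D"]))[0].reshape(-1,2)
def tri(a,ua,b,ub):
    o1,d1=ray(a,*ua);o2,d2=ray(b,*ub)
    A=np.stack([d1,-d2],1);s=np.linalg.lstsq(A,o2-o1,rcond=None)[0]
    p,q=o1+s[0]*d1,o2+s[1]*d2; return (p+q)/2,np.linalg.norm(p-q)
E
python3 - <<'E'
from cell import env
from h import *
cs={n:env.read_camera(n) for n in("top","side")}
for n,(x,y,w,h) in {"top":(230,100,150,140),"side":(220,170,140,120)}.items():
    im=cs[n]["img"][y:y+h,x:x+w,::-1]
    cv2.imwrite(f"pics/{n}1.png",cv2.resize(im,None,fx=5,fy=5 if n=="side" else 4.2,interpolation=cv2.INTER_CUBIC) if 0 else cv2.resize(im,None,fx=4,fy=4,interpolation=cv2.INTER_CUBIC))
    g=cs[n]["img"].astype(int)
    # white ring mask: bright, low saturation
    m=((g.min(2)>190)).astype(np.uint8)
    m2=np.zeros_like(m); m2[y:y+h,x:x+w]=m[y:y+h,x:x+w]
    pts=np.argwhere(m2)[:,::-1]
    W=np.array([onz(cs[n],u,v,34)[:2] for u,v in pts])
    hull=cv2.convexHull(W.astype(np.float32))[:,0]
    print(n,len(pts),cv2.minEnclosingCircle(W.astype(np.float32)),cv2.fitEllipse(hull))
    # yellowish table
    hsv=cv2.cvtColor(cs[n]["img"],cv2.COLOR_RGB2HSV)
    t=((hsv[...,1]>60)&(hsv[...,2]>170)&(hsv[...,0]<35)).astype(np.uint8)
    t2=np.zeros_like(t); t2[y:y+h,x:x+w]=t[y:y+h,x:x+w]
    k,l,st,ce=cv2.connectedComponentsWithStats(t2); i=1+np.argmax(st[1:,4])
    P=np.argwhere(l==i)[:,::-1]; W=np.array([onz(cs[n],u,v,48)[:2] for u,v in P]).astype(np.float32)
    print(" table",cv2.minEnclosingCircle(W),cv2.fitEllipse(cv2.convexHull(W)[:,0]))
print(onz(cs["top"],275,209,88),onz(cs["side"],263,190,88),tri(cs["top"],(275,209),cs["side"],(263,190)))
E
```

```text
top 4272 ((569.5025634765625, -128.6366424560547), 133.8134307861328) ((575.8700561523438, -132.79493713378906), (246.5836181640625, 255.1314697265625), 60.224815368652344)
 table ((578.4251708984375, -133.32835388183594), 84.97965240478516) ((578.5375366210938, -133.58566284179688), (168.3436737060547, 168.93475341796875), 140.3892364501953)
side 3148 ((579.3788452148438, -137.82737731933594), 125.57134246826172) ((579.33349609375, -137.41062927246094), (247.39686584472656, 248.4733428955078), 2.8606743812561035)
 table ((579.02880859375, -136.712158203125), 83.43758392333984) ((579.2124633789062, -136.78073120117188), (165.31805419921875, 166.28109741210938), 133.9421844482422)
[480.55482798 -57.02993869  88.        ] [476.27437049 -61.34825897  88.        ] (array([478.27891357, -58.60302296,  86.43918322]), np.float64(5.895356273969475))
```

View pics/top1.png

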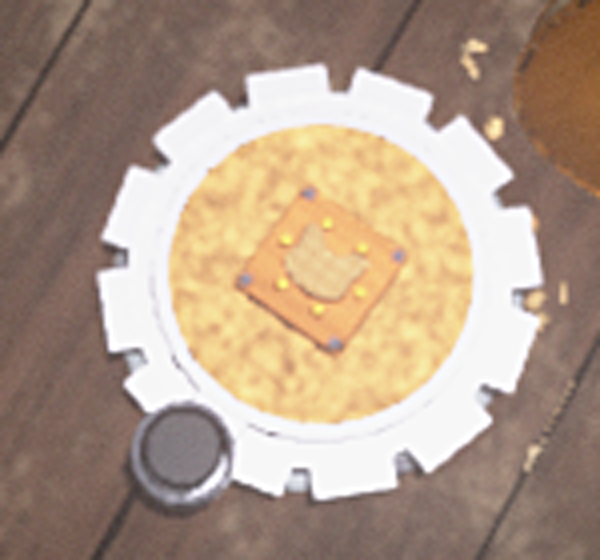

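View pics/side1.png

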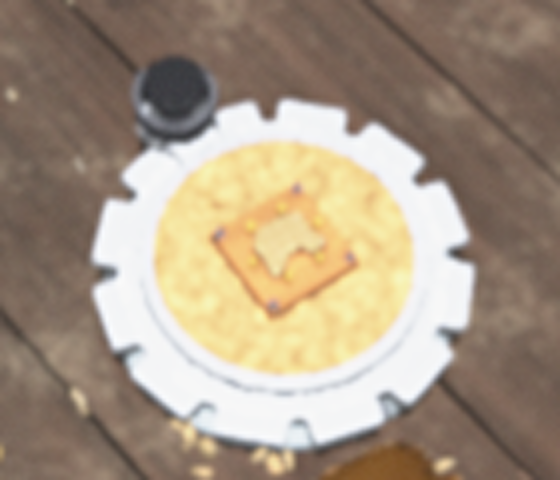

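Run:
```python
from cell import env
from h import *
T=env.read_camera("top");S=env.read_camera("side")
k={}
for n,c,uv,ctr in(("top",T,(275.4,212.1),(578.4,-133.4)),("side",S,(263.7,190.9),(579.2,-137.0))):
    p=onz(c,*uv,88)[:2]; d=p-ctr; print(n,p,np.hypot(*d),np.degrees(np.arctan2(d[1],d[0])))
print(tri(T,(275.4,212.1),S,(263.7,190.9)))
# notches: crop pixel coords of notch mouths, top then side
for c,ctr,off,L in((T,(578.4,-133.4),(230,100),[(335,86),(440,117),(508,184),(525,298),(490,392),(404,463),(299,480),(128,358),(112,248),(155,162),(235,100)]),(S,(579.2,-137),(220,170),[(268,112),(357,133),(425,185),(458,255),(448,345),(391,400),(300,428),(205,410),(130,350),(102,272),(126,192)])):
    for u,v in L:
        p=onz(c,off[0]+u/4-.4,off[1]+v/4-.4,34)[:2]-ctr; a=np.degrees(np.arctan2(p[1],p[0])); print(round(a,1),round(a%30,1),round(np.hypot(*p)),end=" | ")
    print()
```

```text
top [473.90752305 -57.84354616] 128.94749107527932 144.1300486143928
side [478.9608642  -63.33818684] 124.39432086645733 143.68929149811026
(array([475.97533875, -57.23281409,  76.88146395]), np.float64(1.2759480684603919))
-5.5 24.5 112 | -37.1 22.9 117 | -63.7 26.3 120 | -96.2 23.8 116 | -124.9 25.1 115 | -156.6 23.4 115 | 173.7 23.7 115 | 112.7 22.7 116 | 81.1 21.1 118 | 53.6 23.6 114 | 24.0 24.0 114 | 
113.2 23.2 116 | 81.4 21.4 112 | 50.7 20.7 114 | 22.8 22.8 116 | -9.2 20.8 120 | -35.5 24.5 116 | -66.0 24.0 114 | -96.7 23.3 114 | -128.2 21.8 116 | -157.1 22.9 118 | 172.7 22.7 116 |
```

The pictures show the knob at top (275,212) and side (264,191). The notch phase and the knob angle agree at 143.4° about the axis (579,-135), with a radius close to 128. The next notch is therefore at 173.4°. I'm moving over with the jaws shut.

```bash
python3 -m pendant '[{"x":0.3,"y":-0.3,"jaw":0},{"x":0.6,"y":-0.6,"jaw":0},{"x":0.95,"y":-0.9,"jaw":0},{"x":0.95,"y":-0.9,"jaw":0},{"x":0.95,"y":-0.9,"jaw":0},{"x":0.95,"y":-0.9,"jaw":0}]'
python3 -m pendant '[{"x":0.3,"y":-0.3,"jaw":0},{"x":0.6,"y":-0.6,"jaw":0},{"x":0.95,"y":-0.9,"jaw":0},{"x":0.95,"y":-0.9,"jaw":0},{"x":0.95,"y":-0.9,"jaw":0},{"x":0.95,"y":-0.9,"jaw":0}]'
python3 -m pendant '[{"x":0.3,"y":-0.3,"jaw":0},{"x":0.6,"y":-0.6,"jaw":0},{"x":0.95,"y":-0.9,"jaw":0},{"x":0.95,"y":-0.9,"jaw":0},{"x":0.95,"y":-0.9,"jaw":0},{"x":0.95,"y":-0.9,"jaw":0}]'
cat > tgt.py <<'E'
from cell import env
from h import *
import sys
from scipy.spatial.transform import Rotation as Ro
s=env.state(); R=Ro.from_euler("xyz",s["tcp_rot"]).as_matrix()
tip=s["eef_pos"]+R[:,2]*190
print("t",s["t"],"tip",tip.round(2),"rot",s["tcp_rot"].round(4),"F",s["ft_force"].round(2),"open",round(s["opening"],3))
A=np.array([578.8,-135.2])
for a in (143.4,148.4,153.4,158.4,163.4,168.4,173.4):
  r=np.radians(a); w=np.array([*(A+128*np.array([np.cos(r),np.sin(r)])),tip[2]])
  print(a,w.round(1),"tool units",(R.T@(w-tip)/150).round(4))
E
python3 tgt.py
python3 - <<'E'
from cell import env
import cv2
for n in("top","side"): cv2.imwrite(f"pics/{n}2.png",env.read_camera(n)["img"][:,:,::-1])
E
```

```text
t 0.3 tip [ 198.29 -592.64  214.55] rot [-3.1413e+00 -1.0000e-04  3.2280e-01] F [ 0.79 -0.43  0.38] open 0.999
143.4 [476.  -58.9 214.5] tool units [ 2.8849e+00 -2.7871e+00  1.1000e-03]
148.4 [469.8 -68.1 214.5] tool units [ 2.8258e+00 -2.7419e+00  1.0000e-03]
153.4 [464.3 -77.9 214.5] tool units [ 2.7708e+00 -2.6917e+00  1.0000e-03]
158.4 [459.8 -88.1 214.5] tool units [ 2.7204e+00 -2.6369e+00  1.0000e-03]
163.4 [456.1 -98.6 214.5] tool units [ 2.6750e+00 -2.5779e+00  1.0000e-03]
168.4 [ 453.4 -109.5  214.5] tool units [ 2.6349e+00 -2.5152e+00  1.0000e-03]
173.4 [ 451.6 -120.5  214.5] tool units [ 2.6004e+00 -2.4492e+00  9.0000e-04]invalid input
invalid input
invalid input
```

```bash
python3 -m pendant '[{"x":0.3,"y":-0.3,"z":0,"rx":0,"ry":0,"rz":0,"jaw":0},{"x":0.6,"y":-0.6,"z":0,"rx":0,"ry":0,"rz":0,"jaw":0},{"x":0.95,"y":-0.9,"z":0,"rx":0,"ry":0,"rz":0,"jaw":0},{"x":0.95,"y":-0.9,"z":0,"rx":0,"ry":0,"rz":0,"jaw":0},{"x":0.95,"y":-0.9,"z":0,"rx":0,"ry":0,"rz":0,"jaw":0}]'
```

```text
t: 1.02
eef_pos: [290.9, -419.4, 405.1]
tcp_rot: [3.141, 0.0, 0.324]
ft_force: [-0.1, -1.4, 0.8]
opening: 0.533
```

```bash
python3 -m pendant '[{"x":0.3,"y":-0.3,"z":0,"rx":0,"ry":0,"rz":0,"jaw":0},{"x":0.6,"y":-0.6,"z":0,"rx":0,"ry":0,"rz":0,"jaw":0},{"x":0.95,"y":-0.9,"z":0,"rx":0,"ry":0,"rz":0,"jaw":0},{"x":0.95,"y":-0.9,"z":0,"rx":0,"ry":0,"rz":0,"jaw":0},{"x":0.95,"y":-0.9,"z":0,"rx":0,"ry":0,"rz":0,"jaw":0}]'
python3 -m pendant '[{"x":0.3,"y":-0.3,"z":0,"rx":0,"ry":0,"rz":0,"jaw":0},{"x":0.6,"y":-0.6,"z":0,"rx":0,"ry":0,"rz":0,"jaw":0},{"x":0.95,"y":-0.9,"z":0,"rx":0,"ry":0,"rz":0,"jaw":0},{"x":0.95,"y":-0.9,"z":0,"rx":0,"ry":0,"rz":0,"jaw":0},{"x":0.95,"y":-0.9,"z":0,"rx":0,"ry":0,"rz":0,"jaw":0}]'
python3 tgt.py
```

```text
t: 1.65
eef_pos: [383.1, -247.2, 404.7]
tcp_rot: [3.141, 0.0, 0.323]
ft_force: [0.2, -0.2, -0.1]
opening: 0.022
t: 2.28
eef_pos: [475.4, -74.3, 404.4]
tcp_rot: [3.142, 0.001, 0.322]
ft_force: [-0.7, -0.3, -0.1]
opening: 0.005
t 2.275 tip [475.27 -74.39 214.42] rot [3.1415e+00 6.0000e-04 3.2230e-01] F [-0.71 -0.32 -0.07] open 0.005
143.4 [476.  -58.9 214.4] tool units [ 0.0376 -0.0964 -0.    ]
148.4 [469.8 -68.1 214.4] tool units [-0.0215 -0.0512  0.    ]
153.4 [464.3 -77.9 214.4] tool units [-0.0764 -0.001   0.    ]
158.4 [459.8 -88.1 214.4] tool units [-1.268e-01  5.390e-02  1.000e-04]
163.4 [456.1 -98.6 214.4] tool units [-1.722e-01  1.129e-01  1.000e-04]
168.4 [ 453.4 -109.5  214.4] tool units [-2.122e-01  1.756e-01  1.000e-04]
173.4 [ 451.6 -120.5  214.4] tool units [-2.467e-01  2.416e-01  2.000e-04]
```

```bash
python3 -m pendant '[{"x":0.0376,"y":-0.0964,"z":0,"rx":0,"ry":0,"rz":0,"jaw":0},{"x":0.0376,"y":-0.0964,"z":0.3,"rx":0,"ry":0,"rz":0,"jaw":0},{"x":0.0376,"y":-0.0964,"z":0.6,"rx":0,"ry":0,"rz":0,"jaw":0},{"x":0.0376,"y":-0.0964,"z":0.73,"rx":0,"ry":0,"rz":0,"jaw":0},{"x":0.0376,"y":-0.0964,"z":0.73,"rx":0,"ry":0,"rz":0,"jaw":0}]'
python3 tgt.py
python3 - <<'E'
from cell import env
import cv2
for n,(x,y) in {"top":(200,100),"side":(170,120)}.items(): cv2.imwrite(f"pics/{n}3.png",cv2.resize(env.read_camera(n)["img"][y:y+190,x:x+200,::-1],None,fx=3,fy=3,interpolation=2))
E
```

```text
t: 2.9
eef_pos: [475.6, -58.2, 294.3]
tcp_rot: [-3.14, 0.002, 0.321]
ft_force: [-0.5, -0.6, -0.3]
opening: 0.005
t 2.9 tip [475.13 -58.06 104.33] rot [-3.1402e+00  2.3000e-03  3.2110e-01] F [-0.47 -0.56 -0.3 ] open 0.005
143.4 [476.  -58.9 104.3] tool units [ 0.004   0.0071 -0.    ]
148.4 [469.8 -68.1 104.3] tool units [-0.055   0.0525  0.0001]
153.4 [464.3 -77.9 104.3] tool units [-1.099e-01  1.028e-01  1.000e-04]
158.4 [459.8 -88.1 104.3] tool units [-1.602e-01  1.576e-01  1.000e-04]
163.4 [456.1 -98.6 104.3] tool units [-2.055e-01  2.167e-01  2.000e-04]
168.4 [ 453.4 -109.5  104.3] tool units [-2.455e-01  2.795e-01  2.000e-04]
173.4 [ 451.6 -120.5  104.3] tool units [-2.799e-01  3.455e-01  2.000e-04]
```

View pics/top3.png

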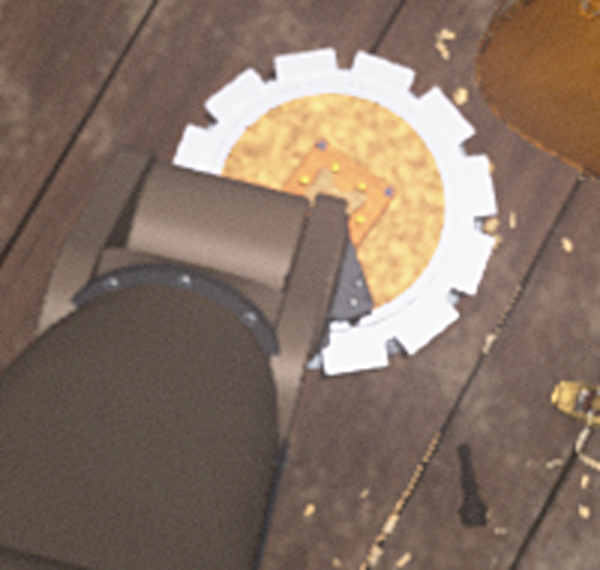

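View pics/side3.png

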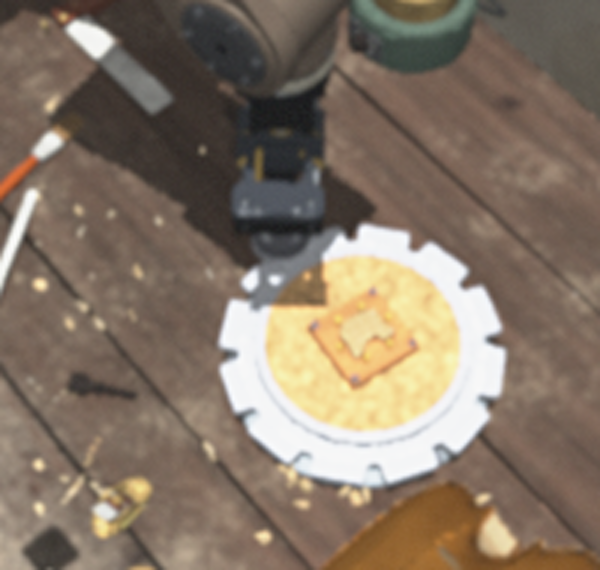

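The fingers hang over the knob: in the side crop the tip is just above it at (280,235), and nothing else is near. I'll go down in small steps and watch the force.

```bash
python3 -m pendant '[{"x":0.003,"y":0.005,"z":0.05,"rx":0,"ry":0,"rz":0,"jaw":0},{"x":0.003,"y":0.005,"z":0.1,"rx":0,"ry":0,"rz":0,"jaw":0},{"x":0.003,"y":0.005,"z":0.12,"rx":0,"ry":0,"rz":0,"jaw":0},{"x":0.003,"y":0.005,"z":0.135,"rx":0,"ry":0,"rz":0,"jaw":0},{"x":0.003,"y":0.005,"z":0.135,"rx":0,"ry":0,"rz":0,"jaw":0}]'
python3 tgt.py|head -2
python3 -m pendant '[{"x":0,"y":0,"z":0.02,"rx":0,"ry":0,"rz":0,"jaw":0},{"x":0,"y":0,"z":0.03,"rx":0,"ry":0,"rz":0,"jaw":0},{"x":0,"y":0,"z":0.03,"rx":0,"ry":0,"rz":0,"jaw":0}]'
python3 tgt.py|head -2
```

```text
t: 3.62
eef_pos: [476.7, -58.1, 275.0]
tcp_rot: [3.141, 0.0, 0.323]
ft_force: [-1.6, 1.1, 4.8]
opening: 0.005
t 3.625 tip [476.66 -58.09  85.04] rot [3.1415 0.     0.3229] F [-1.6   1.06  4.82] open 0.005
143.4 [476.  -58.9  85. ] tool units [-0.0056  0.0037  0.    ]
t: 4.0
eef_pos: [476.7, -58.0, 270.7]
tcp_rot: [3.141, -0.0, 0.323]
ft_force: [-0.5, 0.7, 6.2]
opening: 0.004
t 4.0 tip [476.71 -58.07  80.68] rot [ 3.1414e+00 -2.0000e-04  3.2290e-01] F [-0.49  0.68  6.22] open 0.004
143.4 [476.  -58.9  80.7] tool units [-0.0059  0.0037 -0.    ]
```

```bash
python3 -m pendant '[{"x":0,"y":0,"z":0.02,"rx":0,"ry":0,"rz":0,"jaw":0},{"x":0,"y":0,"z":0.035,"rx":0,"ry":0,"rz":0,"jaw":0},{"x":0,"y":0,"z":0.035,"rx":0,"ry":0,"rz":0,"jaw":0}]'
python3 tgt.py|head -2
python3 -m pendant '[{"x":0,"y":0,"z":0.006,"rx":0,"ry":0,"rz":0,"jaw":0},{"x":0,"y":0,"z":0.006,"rx":0,"ry":0,"rz":0,"jaw":0}]'
python3 tgt.py
```

```text
t: 4.38
eef_pos: [476.7, -58.0, 265.8]
tcp_rot: [3.141, -0.001, 0.323]
ft_force: [-2.7, 1.2, 10.3]
opening: 0.004
t 4.375 tip [476.78 -58.02  75.82] rot [ 3.1412e+00 -6.0000e-04  3.2280e-01] F [-2.71  1.22 10.28] open 0.004
143.4 [476.  -58.9  75.8] tool units [-0.0065  0.0039 -0.    ]
t: 4.62
eef_pos: [476.7, -57.9, 265.7]
tcp_rot: [3.141, -0.001, 0.323]
ft_force: [-4.6, 2.6, 23.2]
opening: 0.006
t 4.625 tip [476.96 -57.99  75.69] rot [ 3.1408e+00 -1.4000e-03  3.2280e-01] F [-4.62  2.58 23.17] open 0.006
143.4 [476.  -58.9  75.7] tool units [-0.0077  0.0037 -0.    ]
148.4 [469.8 -68.1  75.7] tool units [-0.0669  0.0489 -0.0001]
153.4 [464.3 -77.9  75.7] tool units [-1.218e-01  9.910e-02 -1.000e-04]
158.4 [459.8 -88.1  75.7] tool units [-1.722e-01  1.539e-01 -1.000e-04]
163.4 [456.1 -98.6  75.7] tool units [-2.176e-01  2.129e-01 -1.000e-04]
168.4 [ 453.4 -109.5   75.7] tool units [-2.577e-01  2.756e-01 -1.000e-04]
173.4 [ 451.6 -120.5   75.7] tool units [-2.922e-01  3.416e-01 -1.000e-04]
```

The plunger bottomed at tip z 75.7, against 75.5 expected. I'll ease off slightly and sweep the first 15° along the arc, turning the tool with it.

```bash
python3 -m pendant '[{"x":0,"y":0,"z":-0.002,"rx":0,"ry":0,"rz":0,"jaw":0},{"x":-0.0303,"y":0.022,"z":-0.002,"rx":0,"ry":0,"rz":-0.0556,"jaw":0},{"x":-0.0592,"y":0.0452,"z":-0.002,"rx":0,"ry":0,"rz":-0.1111,"jaw":0},{"x":-0.0875,"y":0.0698,"z":-0.002,"rx":0,"ry":0,"rz":-0.1667,"jaw":0},{"x":-0.1141,"y":0.0954,"z":-0.002,"rx":0,"ry":0,"rz":-0.2222,"jaw":0},{"x":-0.14,"y":0.1224,"z":-0.002,"rx":0,"ry":0,"rz":-0.2778,"jaw":0},{"x":-0.1645,"y":0.1502,"z":-0.002,"rx":0,"ry":0,"rz":-0.3333,"jaw":0},{"x":-0.1645,"y":0.1502,"z":-0.002,"rx":0,"ry":0,"rz":-0.3333,"jaw":0}]'
python3 tgt.py
python3 - <<'E'
from cell import env
import cv2
for n,(x,y) in {"top":(200,100),"side":(170,120)}.items(): cv2.imwrite(f"pics/{n}4.png",cv2.resize(env.read_camera(n)["img"][y:y+190,x:x+200,::-1],None,fx=3,fy=3,interpolation=2))
E
```

```text
t: 5.62
eef_pos: [460.2, -87.4, 265.7]
tcp_rot: [3.141, -0.0, 0.585]
ft_force: [-5.1, 1.2, 20.7]
opening: 0.004
t 5.625 tip [460.29 -87.44  75.72] rot [ 3.141e+00 -4.000e-04  5.851e-01] F [-5.15  1.21 20.72] open 0.004
143.4 [476.  -58.9  75.7] tool units [ 0.1927 -0.1007  0.    ]
148.4 [469.8 -68.1  75.7] tool units [ 0.1239 -0.0724  0.    ]
153.4 [464.3 -77.9  75.7] tool units [ 0.0577 -0.0381 -0.    ]
158.4 [459.8 -88.1  75.7] tool units [-0.0051  0.0017 -0.    ]
163.4 [456.1 -98.6  75.7] tool units [-0.0643  0.0469  0.    ]
168.4 [ 453.4 -109.5   75.7] tool units [-0.1193  0.0971  0.    ]
173.4 [ 451.6 -120.5   75.7] tool units [-0.1697  0.1519  0.    ]
```

View pics/side4.png

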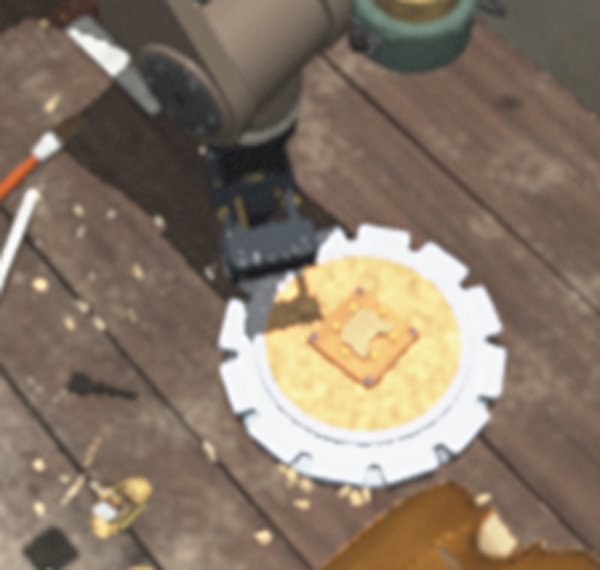

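View pics/top4.png

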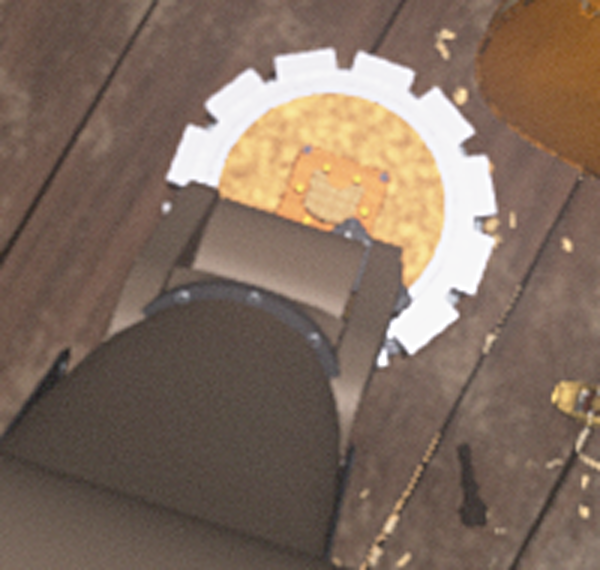

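```bash
cat > pad.py <<'E'
from cell import env
from h import *
S=env.read_camera("side")
def ang(L):
    P=[onz(S,170+u/3-.3,120+v/3-.3,60)[:2] for u,v in L]
    # mean edge directions mod 90
    a=[np.degrees(np.arctan2(*(P[(i+1)%4]-P[i])[::-1]))%90 for i in range(4)]
    c=np.mean(P,0); s=[np.linalg.norm(P[(i+1)%4]-P[i]) for i in range(4)]
    ph=np.angle(np.mean(np.exp(4j*np.radians(a))))/4
    return np.degrees(ph)%90,c.round(1),np.round(s)
E
python3 - <<'E'
from pad import *
print(ang([(372,293),(416,345),(354,384),(310,328)]),ang([(360,291),(413,331),(369,380),(312,339)]))
E
python3 -m pendant '[{"x":-0.0303,"y":0.022,"z":0,"rx":0,"ry":0,"rz":-0.0556,"jaw":0},{"x":-0.0592,"y":0.0452,"z":0,"rx":0,"ry":0,"rz":-0.1111,"jaw":0},{"x":-0.0875,"y":0.0698,"z":0,"rx":0,"ry":0,"rz":-0.1667,"jaw":0},{"x":-0.1141,"y":0.0954,"z":0,"rx":0,"ry":0,"rz":-0.2222,"jaw":0},{"x":-0.14,"y":0.1224,"z":0,"rx":0,"ry":0,"rz":-0.2778,"jaw":0},{"x":-0.1645,"y":0.1502,"z":0,"rx":0,"ry":0,"rz":-0.3333,"jaw":0},{"x":-0.1645,"y":0.1502,"z":0,"rx":0,"ry":0,"rz":-0.3333,"jaw":0},{"x":-0.1645,"y":0.1502,"z":0,"rx":0,"ry":0,"rz":-0.3333,"jaw":0}]'
python3 tgt.py
python3 - <<'E'
from cell import env
import cv2
for n,(x,y) in {"top":(200,100),"side":(170,120)}.items(): cv2.imwrite(f"pics/{n}5.png",cv2.resize(env.read_camera(n)["img"][y:y+190,x:x+200,::-1],None,fx=3,fy=3,interpolation=2))
E
```

```text
(np.float64(54.023699116392706), array([ 580.3, -139.8]), array([62., 65., 64., 64.])) (np.float64(69.21012120448772), array([ 580. , -137.7]), array([59., 60., 61., 63.]))
t: 6.78
eef_pos: [452.1, -119.7, 265.7]
tcp_rot: [3.141, 0.0, 0.847]
ft_force: [-6.2, -0.3, 21.5]
opening: 0.004
t 6.775 tip [ 452.16 -119.84   75.71] rot [3.1408 0.     0.8466] F [-6.16 -0.33 21.49] open 0.004
143.4 [476.  -58.9  75.7] tool units [ 4.099e-01 -1.500e-01 -1.000e-04]
148.4 [469.8 -68.1  75.7] tool units [ 3.360e-01 -1.404e-01 -1.000e-04]
153.4 [464.3 -77.9  75.7] tool units [ 2.633e-01 -1.245e-01 -1.000e-04]
158.4 [459.8 -88.1  75.7] tool units [ 1.923e-01 -1.022e-01 -1.000e-04]
163.4 [456.1 -98.6  75.7] tool units [ 1.235e-01 -7.380e-02 -1.000e-04]
168.4 [ 453.4 -109.5   75.7] tool units [ 0.0574 -0.0396 -0.    ]
173.4 [ 451.6 -120.5   75.7] tool units [-0.0055  0.0003  0.    ]
```

View pics/side5.png

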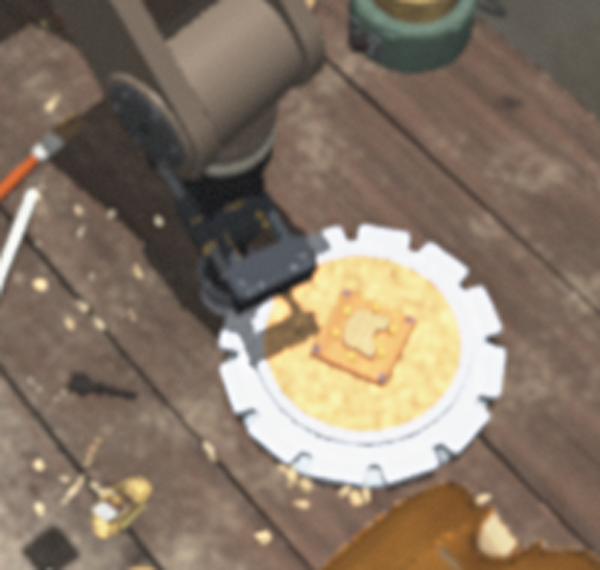

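View pics/top5.png

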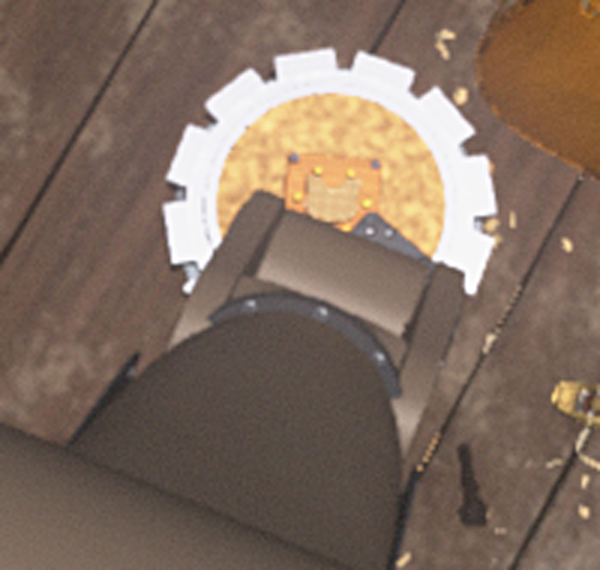

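```bash
python3 - <<'E'
from pad import *
print(ang([(347,293),(409,319),(383,380),(316,350)]))
E
python3 -m pendant '[{"x":0,"y":0,"z":-0.01,"rx":0,"ry":0,"rz":0,"jaw":0},{"x":0,"y":0,"z":-0.025,"rx":0,"ry":0,"rz":0,"jaw":0},{"x":0,"y":0,"z":-0.035,"rx":0,"ry":0,"rz":0,"jaw":0},{"x":0,"y":0,"z":-0.035,"rx":0,"ry":0,"rz":0,"jaw":0}]'; python3 tgt.py|head -1
```

```text
(np.float64(84.44021838721743), array([ 580.3, -137.8]), array([59., 62., 62., 61.]))
t: 7.42
eef_pos: [452.1, -119.7, 270.2]
tcp_rot: [3.142, 0.0, 0.847]
ft_force: [-2.0, -0.2, 6.7]
opening: 0.004
t 7.425 tip [ 452.11 -119.7    80.22] rot [3.1415e+00 2.0000e-04 8.4650e-01] F [-2.04 -0.16  6.67] open 0.004
```

The pad has turned 30.4°. The knob follows the fingers up past the lock height, still pushing with about 6.7 N, so it is entering the notch. I'll rise gently, then retract.

```bash
python3 -m pendant '[{"x":0,"y":0,"z":-0.015,"rx":0,"ry":0,"rz":0,"jaw":0},{"x":0,"y":0,"z":-0.03,"rx":0,"ry":0,"rz":0,"jaw":0},{"x":0,"y":0,"z":-0.04,"rx":0,"ry":0,"rz":0,"jaw":0},{"x":0,"y":0,"z":-0.04,"rx":0,"ry":0,"rz":0,"jaw":0}]'; python3 tgt.py|head -1
python3 -m pendant '[{"x":0,"y":0,"z":-0.02,"rx":0,"ry":0,"rz":0,"jaw":0},{"x":0,"y":0,"z":-0.05,"rx":0,"ry":0,"rz":0,"jaw":0},{"x":0,"y":0,"z":-0.15,"rx":0,"ry":0,"rz":0,"jaw":0},{"x":0,"y":0,"z":-0.4,"rx":0,"ry":0,"rz":0,"jaw":0},{"x":0,"y":0,"z":-0.7,"rx":0,"ry":0,"rz":0,"jaw":0},{"x":0,"y":0,"z":-0.95,"rx":0,"ry":0,"rz":0,"jaw":0},{"x":0,"y":0,"z":-0.95,"rx":0,"ry":0,"rz":0,"jaw":0}]'; python3 tgt.py|tail -1; python3 -c "
from cell import env;from h import *
s=env.state();from scipy.spatial.transform import Rotation as Ro
R=Ro.from_euler('xyz',s['tcp_rot']).as_matrix();print(R.T@np.array([-70,-250,0])/150)"
```

```text
t: 7.92
eef_pos: [452.1, -119.6, 276.0]
tcp_rot: [-3.142, 0.0, 0.846]
ft_force: [-2.9, -0.3, 4.8]
opening: 0.007
t 7.925 tip [ 452.12 -119.67   86.02] rot [-3.1416e+00  2.0000e-04  8.4640e-01] F [-2.9  -0.31  4.82] open 0.007
t: 8.8
eef_pos: [452.3, -119.6, 420.9]
tcp_rot: [3.136, -0.002, 0.846]
ft_force: [-0.0, 0.4, -0.7]
opening: 0.004
173.4 [ 451.6 -120.5  230.9] tool units [-0.0096 -0.0058 -0.    ]
[-1.55741723e+00  7.54987361e-01  1.09964140e-03]
```

```bash
python3 -m pendant '[{"x":-0.3,"y":0.3,"z":0,"rx":0,"ry":0,"rz":0,"jaw":0},{"x":-0.6,"y":0.6,"z":0,"rx":0,"ry":0,"rz":0,"jaw":0},{"x":-0.95,"y":0.95,"z":0,"rx":0,"ry":0,"rz":0,"jaw":0},{"x":-0.95,"y":0.95,"z":0,"rx":0,"ry":0,"rz":0,"jaw":0},{"x":-0.95,"y":0.95,"z":0,"rx":0,"ry":0,"rz":0,"jaw":0}]'
python3 -m pendant '[{"x":-0.3,"y":0.3,"z":0,"rx":0,"ry":0,"rz":0,"jaw":0},{"x":-0.6,"y":0.6,"z":0,"rx":0,"ry":0,"rz":0,"jaw":0},{"x":-0.95,"y":0.95,"z":0,"rx":0,"ry":0,"rz":0,"jaw":0},{"x":-0.95,"y":0.95,"z":0,"rx":0,"ry":0,"rz":0,"jaw":0},{"x":-0.95,"y":0.95,"z":0,"rx":0,"ry":0,"rz":0,"jaw":0},{"x":-0.95,"y":0.95,"z":0,"rx":0,"ry":0,"rz":0,"jaw":0}]'
python3 - <<'E'
from cell import env
import cv2
for n,(x,y) in {"top":(200,100),"side":(170,120)}.items(): cv2.imwrite(f"pics/{n}6.png",cv2.resize(env.read_camera(n)["img"][y:y+190,x:x+200,::-1],None,fx=3,fy=3,interpolation=2))
E
```

```text
t: 9.43
eef_pos: [464.4, -321.1, 417.2]
tcp_rot: [-3.14, -0.0, 0.845]
ft_force: [-0.4, 0.2, 0.3]
opening: 0.003
t: 10.18
eef_pos: [477.4, -520.0, 418.7]
tcp_rot: [-3.141, -0.0, 0.848]
ft_force: [-1.1, -0.2, -0.2]
opening: 0.001
```

View pics/side6.png

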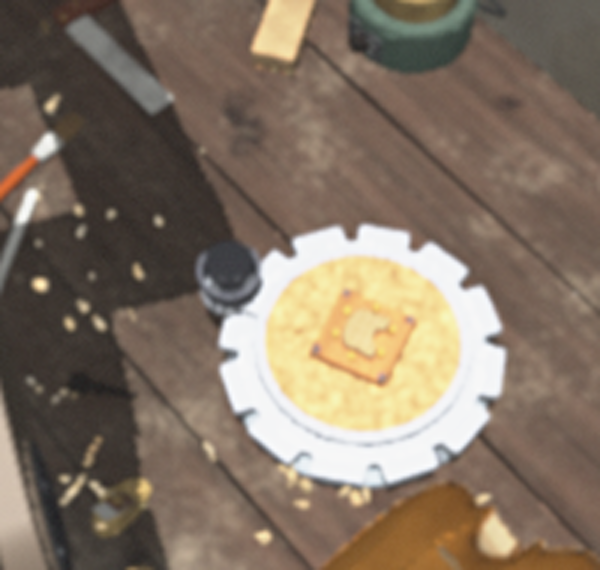

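View pics/top6.png

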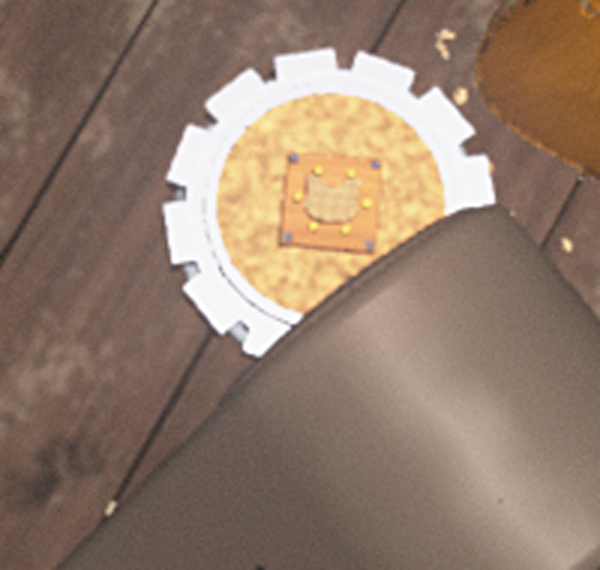

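Run:
```python
from pad import *
print(ang([(347,293),(410,319),(383,380),(316,350)]))
for z in(88,75.5):
  p=onz(S,170+230/3-.3,120+261/3-.3,z)[:2]-(579.2,-137); print(z,np.hypot(*p),np.degrees(np.arctan2(p[1],p[0])))
s=env.state();print(s["t"],s["ft_force"]); env.job_done()
```

```text
(np.float64(84.35059339804167), array([ 580.5, -137.8]), array([59., 63., 62., 61.]))
88 126.3821977069918 173.77790138597913
75.5 130.32958338799966 171.08451682628882
10.325 [-0.68219796 -0.34073793  1.03126857]
the job is handed in; nothing more can be done
```

The table is one notch further on, anticlockwise, and the knob has sprung back up. I pressed the knob to its stop with the jaws shut (tip at 75.7 mm), swept it round 30° keeping it down, eased it up, and moved the hand well away. I handed the job in at about 10.3 s.

- **Turn:** the pad's corners in the side view show it turned 30.3°. The knob now stands at about 173.8°, against 173.4° expected for the next notch.
- **Plunger:** it pushed back all the way up (6.7 N at 80 mm, 4.8 N at 86 mm), and the side picture shows the knob standing proud of its cup.
- **Forces:** the vertical force read 20–23 N while I held the knob against its stop. The last reading, with the hand away, was within about 1 N of zero, which is the noise level.
- **Blank and small things:** the blank still lies between its stops. The things visible in the last pictures were where they had been. I only looked at close-ups of the table area, so not every bystander was checked.
- **Disagreements and limits:** the two cameras disagreed by about 4 mm on the axis position, and I used the average. In the last top view the arm hid the knob, so its raised height was checked only from the side and by the spring force.

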